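# Clear a dosing unit's service panel, align its fastener and hold it shut

### The arm

A 6-joint arm with a two-finger parallel gripper is mounted at the origin on the work surface. World frame = base frame: x ahead of the robot, y to its left, z up, the work surface at z = 0. Lengths are in mm, angles in rad, forces in N, time in s.
With the tool pointing down it reaches from about 400 to 925 mm from the base axis. Payload 12.5 kg.
Tool frame: the origin (TCP) lies on the centre line of the jaws, within the pads' length; the fingertips stand 25 mm ahead of it and the grasp point (between the pads) lies 6 mm ahead of it (env.tip_extent is the distance from the TCP to the fingertips, in mm); x points along the fingers, z is the direction in which the jaws open and shut, and the axes are right-handed (so a half turn about x gives the same grasp; the last joint's range is limited). The gripper opens to 95 mm and grips with 3 to 60 N. Pads are 20 mm wide; open, the fingers measure 119 mm over their backs; the gripper's body (75 mm by 180 mm) begins 59 mm behind the grasp point.
Start: joints at [-1.221, 0.491, 1.559, -0, 1.092, -0.106], TCP at [275.137, -561.199, 239.661] pointing down, gripper open.
Joint ranges: [-3.1, 3.1], [-0.84, 2.19], [0.05, 2.79], [-1.13, 4.28], [0.06, 2.93], [-2.69, 2.69]. Speed limits (rad/s): [2.22, 2.22, 2.79, 3.14, 3.14, 3.14].

### API

Orientations are given as [roll, pitch, yaw] about the fixed x, y, z axes, in that order (R = Rz(yaw) Ry(pitch) Rx(roll)).
In Python, from cell import env gives the robot as it stands.
- The arm moves only by the tool step_arm, never from a script. Its argument "rows" is a list of rows, each a list of 6 numbers: the shift along the tool's x, y, z in mm, then the turn, a rotation vector about the tool's x, y, z in rad. In form: [[x, y, z, wx, wy, wz], ...]. A call has 1 to 8 rows; each row shifts and turns the pose as measured when the row begins, along the tool's axes as they then stand; what a row does not reach is not made up. A row lasts 1/8 s, in which the tool goes at most 62.5 mm and 10.7 degrees, less where a joint would pass 70% of its speed; a pose out of reach is approached as far as the arm can. A call is refused whole if a number of a shift passes 62.5 or a number of a turn 0.188, either way. A call with a gripper value outside its range is refused whole. "grip" is the finger opening in mm, from 0 to 95.1, set as the call begins (left out, the last holds). The fingers move at their own pace and stop on an object; the grip force is fixed at half the most. Time passes only in rows, so rows that do not move let the fingers close. It gives the time, the measured TCP pose, the force and the opening at its end, in the units of the state.
- env.state(): the state, without advancing time (a new reading comes with each control period).
- env.read_camera(name): name is "scene" or "top" or "wrist"; returns the picture (480x640x3 uint8, red, green, blue); there is no depth.
- env.get_calibration(name): a dict with "fx", "fy", "cx", "cy" (pixels), "pose" (4x4, takes a point from camera to world coordinates); the wrist camera has in their place "hand_eye" (4x4, takes a point from camera to tool coordinates, whose origin is the TCP and whose axes are the tool frame's). Camera axes: x right, y down, z forward; pixel columns grow to the right and rows downward; lengths in mm; the calibration is good to about 2 mm. A picture is of the moment at which its call begins: read the wrist's pose just before it. get_calibration takes no time and is no camera call.
- env.job_done(): hands the job in, once; it reports no verdict.
The state is a dict: "t": time; "joints": joint angles; "qvel": joint speeds; "tau": joint torques, N m; "eef_pos": TCP position; "tcp_rot": TCP orientation; "ft_force": force on the tool from outside, world axes, zero at the start; "moment": the same for the moment, N m; "opening": opening from 0.0 (shut) to 1.0 (fully open).
Only numpy, scipy, OpenCV 4.12 (cv2) and the standard library are available. Lean on these libraries where they do the work, as an engineer would, in place of code of your own. Each camera call takes 0.05 s, during which the arm holds its last target.

### The job

Pick up the orange scraper block and with it push all four porcelain chips off the teal service panel into the grey tray at its end (do not touch the chips with the fingers), then lay the scraper down on the bench. Then turn the black quarter-turn fastener clockwise until its white slot line lines up with the two white marks on the panel, and press the sprung panel fully down against its frame with the fingers. Finish while still holding the panel pressed down, with the fastener lined up, and leave the bottle, beaker, vial and keypad where they are.

Things in the scene. Friction and masses are not known exactly. Their poses are not given: they have to be found in the camera images.
- panel_top (a point): Centre of the upper face of the teal service panel, marked by a grey disc 34 mm across: a flat plate 120 mm along its x, 240 mm along its y, 8 mm thick, level, that covers the top of a low white instrument (the frame) fixed to the bench. z is up. Its upper face stands 80 mm above the bench when sprung up and 70 mm when pressed fully down. The tray is beyond its -y end, the fastener near its +y end. The whole instrument stands at a different place and yaw each time.
- unit: The white instrument itself with its tray, fixed to the bench: housing (frame) 112 mm along x, 232 mm along y, 62 mm high, under the panel. Origin on the bench, straight below panel_top; axes as the panel's.
- panel (a joint): How far the panel is pressed down, m: 0 sprung up, 0.010 fully down on the frame. It only slides straight down; foam springs under it need about 4 N to start and 12 N at the bottom, and lift it again when let go. While the fastener is well out of line (by 0.4 rad or more) its cross-pin blocks the panel after 1 to 2 mm; within 0.17 rad of its marks it lets the panel go right down.
- fastener (a joint): Turn of the quarter-turn fastener, rad, growing clockwise seen from above; 0: its bar and slot line lie along the panel's y; pi/2 (1.571): along the panel's x, in line with the two white marks. It starts at 0.2 to 0.6, can be overturned to 2.1, and stays where it is left (light friction).
- fastener_grip (a point): Point on the fastener's axis at the height to grip, 28 mm above the panel's upper face and 90 mm from panel_top along the panel's +y. The fastener is a black upright bar 42 mm long, 14 mm thick, from 7 to 40 mm above the panel, on a steel disc 48 mm across; a white slot line runs along the top of the bar. The axes turn with it: the point's y lies along the bar, its x across the bar, z up.
- scraper_mid (a point): Centre of the orange scraper block with a black rubber sole, standing free on the bench: 100 mm long (its x), 24 mm thick (its y), 50 mm high; this point is 25 mm above its sole. 0.07 to 0.17 kg.
- chip0_mid (a point): Centre of a loose white porcelain chip, flat, 17 to 19 mm across, 7 mm thick, lying on the panel between its middle and its tray end.
- chip1_mid (a point): Centre of a loose white porcelain chip, flat, 17 to 19 mm across, 7 mm thick, lying on the panel between its middle and its tray end.
- chip2_mid (a point): Centre of a loose white porcelain chip, flat, 17 to 19 mm across, 7 mm thick, lying on the panel between its middle and its tray end.
- chip3_mid (a point): Centre of a loose white porcelain chip, flat, 17 to 19 mm across, 7 mm thick, lying on the panel between its middle and its tray end.
- tray_in (a point): Centre of the inner floor of the grey open tray fixed to the instrument just beyond the panel's -y end, 168 mm from panel_top along the panel's -y; inside 142 mm along x and 96 mm along y, rim 30 mm above the bench, floor 4 mm above it; axes as the panel's.
- bottle: Bystander, not to be disturbed: closed amber reagent bottle with teal cap, 68 mm diameter, 150 mm tall. Origin at the centre of its underside.
- beaker: Bystander, not to be disturbed: empty clear beaker, 66 mm diameter, 85 mm tall. Origin at the centre of its underside.
- vial: Bystander, not to be disturbed: small closed glass vial with white cap, 28 mm diameter, 60 mm tall. Origin at the centre of its underside.
- keypad: Bystander, not to be disturbed: flat white keypad with black keys, 85 x 120 mm, 18 mm high. Origin at the centre of its underside.
There are look-alikes about, which are no part of the job. What is shaped like the part that bears scraper_mid but green or yellow is not meant.

How it is judged (in metres and radians):
On the way, in this order (a step that is already met when the one before it is completed fails the run):
1. the scraper is held in the fingers, lifted off the bench (contact force between the fingers and scraper above 2 N and height (world z) of scraper_mid above 0.06 m), for 0.2 s.
2. all four chips lie in the tray while the scraper is still held (x of chip0_mid in the frame of tray_in between -0.075 and 0.075 m and y of chip0_mid in the frame of tray_in between -0.055 and 0.055 m and z of each of chip0_mid, chip1_mid, chip2_mid, chip3_mid in the frame of tray_in below 0.028 m and x of chip1_mid in the frame of tray_in between -0.075 and 0.075 m and y of chip1_mid in the frame of tray_in between -0.055 and 0.055 m and x of chip2_mid in the frame of tray_in between -0.075 and 0.075 m and y of chip2_mid in the frame of tray_in between -0.055 and 0.055 m and x of chip3_mid in the frame of tray_in between -0.075 and 0.075 m and y of chip3_mid in the frame of tray_in between -0.055 and 0.055 m and contact force between the fingers and scraper above 1 N), for 0.2 s.
3. the scraper is laid down on the bench and let go (height (world z) of scraper_mid below 0.035 m and contact force between the fingers and scraper below 0.1 N and contact force between scraper and unit below 0.3 N), for 0.2 s.
4. the fastener's slot is in line with the marks (value of joint fastener between 1.4 and 1.74 rad), for 0.2 s.
5. the fingers hold the panel down against the frame (all of step 4 and value of joint panel above 0.0075 m and contact force between the fingers and panel above 3 N), for 0.5 s.
At the end, for the whole second after the job is handed in: The fingers hold the panel down (pressed at least 7.5 of its 10 mm, with more than 3 N), the fastener is within 0.17 rad (10 degrees) of the marks, all four chips lie in the tray, and the scraper rests on the bench, clear of the fingers, the instrument and its tray (all of step 3 and all of step 5 and x of chip0_mid in the frame of tray_in between -0.075 and 0.075 m and y of chip0_mid in the frame of tray_in between -0.055 and 0.055 m and z of each of chip0_mid, chip1_mid, chip2_mid, chip3_mid in the frame of tray_in below 0.028 m and x of chip1_mid in the frame of tray_in between -0.075 and 0.075 m and y of chip1_mid in the frame of tray_in between -0.055 and 0.055 m and x of chip2_mid in the frame of tray_in between -0.075 and 0.075 m and y of chip2_mid in the frame of tray_in between -0.055 and 0.055 m and x of chip3_mid in the frame of tray_in between -0.075 and 0.075 m and y of chip3_mid in the frame of tray_in between -0.055 and 0.055 m); the arm keeps its last pose, push and grip.
It fails at once if a bystander is moved more than 30 mm (distance of any of bottle, beaker, vial, keypad from where it was at the start of the episode above 0.03 m).
It fails at once if a bystander is tipped (angle between any of bottle, beaker, vial, keypad's own z axis and vertical above 0.5 rad).
It fails at once if the fingers touch a chip (contact force between the fingers and chip0 above 0.5 N or contact force between the fingers and chip1 above 0.5 N or contact force between the fingers and chip2 above 0.5 N or contact force between the fingers and chip3 above 0.5 N).
It also fails if it takes over 69 s, if anything falls off the work surface, if the arm or the gripper's body presses on something with over 40 N, if the wrist force passes 120 N, or if a joint passes its speed limit or range.

## Working session

There is one attempt and no reset: what is moved stays moved. The work goes in short steps, Python scripts to look and compute and a tool call to move; the robot and the scene stay as the last step left them, time stands still between calls to the robot, and variables do not carry over. Pictures are saved under pics/ and viewed, and the job is handed in when it is done.

Besides the shell and the picture viewer there is one more tool, called by a JSON object that holds its "api" and its "payload", one argument or row to a line. step_arm: Moves the arm, as the interface text tells. Its arguments: {"type":"object","properties":{"rows":{"type":"array","items":{"type":"array","items":{"type":"number"}}},"grip":{"type":"number"}},"required":["rows"]}

```bash
mkdir -p pics; ls; python3 - <<'E'
from cell import env
import cv2,numpy as np
s=env.state();print(s)
for n in("scene","top"):
    im=env.read_camera(n);cv2.imwrite(f"pics/{n}0.png",im[:,:,::-1]);c=env.get_calibration(n);print(n,c)
print(env.get_calibration("wrist"))
E
```

```text
pics
{'t': 0.0, 'joints': array([-1.22063594e+00,  4.91549880e-01,  1.55944767e+00, -3.81465619e-05,
        1.09171271e+00, -1.05614026e-01]), 'qvel': array([ 9.38477648e-05, -5.29300348e-04, -1.16409226e-03, -3.89882465e-04,
        4.49727993e-04,  3.98255635e-04]), 'tau': array([ 2.48950535e-03, -6.12642288e+01, -2.58184201e+01,  6.93940488e-02,
        4.81785228e-02, -7.82958637e-05]), 'eef_pos': array([ 275.02777323, -560.99015173,  239.06836556]), 'tcp_rot': array([3.06624156, 1.56967821, 1.95123725]), 'ft_force': array([ 0.07418109, -0.22197682,  0.16784048]), 'moment': array([-0.00613298, -0.00685786,  0.02261275]), 'opening': 0.9999955921311778}
scene {'fx': 599.3801556604623, 'fy': 599.3801556604623, 'cx': 322.2464485672715, 'cy': 236.3109632607173, 'pose': array([[ 6.92545116e-01,  5.95640805e-01, -4.06931558e-01,
         1.07035445e+03],
       [ 7.21337170e-01, -5.77550345e-01,  3.82241136e-01,
        -5.48991325e+02],
       [-7.34504394e-03, -5.58254090e-01, -8.29637524e-01,
         1.23836952e+03],
       [ 0.00000000e+00,  0.00000000e+00,  0.00000000e+00,
      
[... 234 characters left out ...]
879658e-01,  1.54585069e-02, -1.30543560e-03,
        -1.14016270e+01],
       [-3.23905421e-04, -1.04932201e-01, -9.94479325e-01,
         1.47544765e+03],
       [ 0.00000000e+00,  0.00000000e+00,  0.00000000e+00,
         1.00000000e+00]])}
{'fx': 399.5183516903173, 'fy': 399.5183516903173, 'cx': 318.77562228928053, 'cy': 244.70234952672934, 'hand_eye': array([[ 1.16231427e-05, -2.49756179e-01,  9.68308758e-01,
        -1.44264069e+02],
       [ 9.28559059e-04, -9.68308338e-01, -2.49756081e-01,
         6.98439060e+01],
       [ 9.99999569e-01,  9.02034820e-04,  2.20658576e-04,
         2.12509282e-01],
       [ 0.00000000e+00,  0.00000000e+00,  0.00000000e+00,
         1.00000000e+00]])}
```

View pics/top0.png

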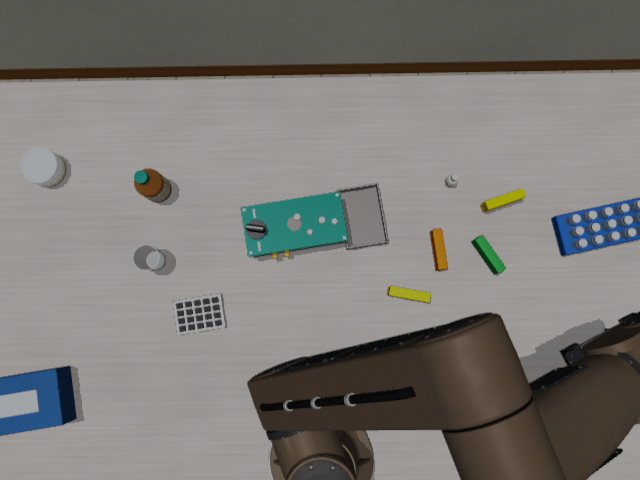

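View pics/scene0.png

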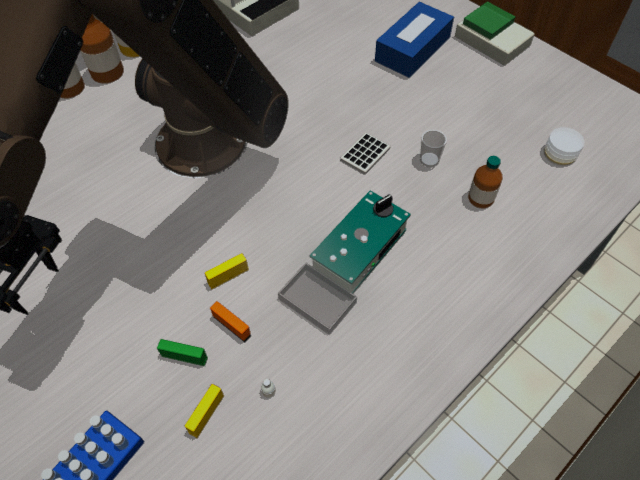

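Look-alikes in the top view are the green block (489,254) and the yellow blocks (410,294) and (503,200). The only orange one is at (440,250), so I choose it and check it in a close crop.

```bash
python3 - <<'E'
import cv2
a=cv2.imread("pics/top0.png")
cv2.imwrite("pics/c1.png",cv2.resize(a[180:270,230:400],None,fx=4.7,fy=4.7,interpolation=cv2.INTER_CUBIC))
cv2.imwrite("pics/c2.png",cv2.resize(a[210:310,380:520],None,fx=5.5,fy=5.5,interpolation=cv2.INTER_CUBIC))
b=cv2.imread("pics/scene0.png")
cv2.imwrite("pics/c3.png",cv2.resize(b[180:340,270:420],None,fx=3.7,fy=3.7,interpolation=cv2.INTER_CUBIC))
E
```

```text
(no output)
```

View pics/c1.png

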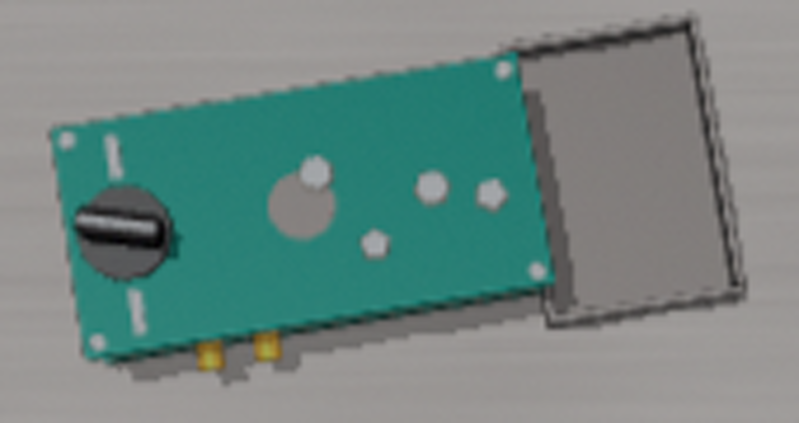

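View pics/c2.png

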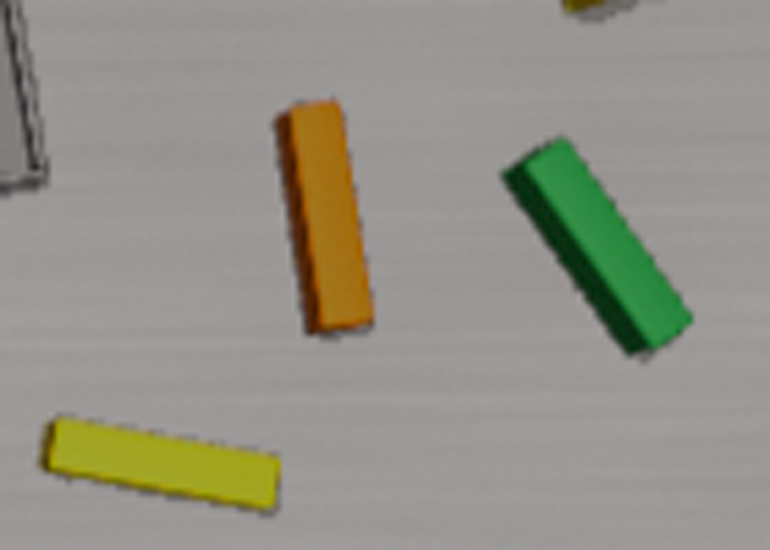

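View pics/c3.png

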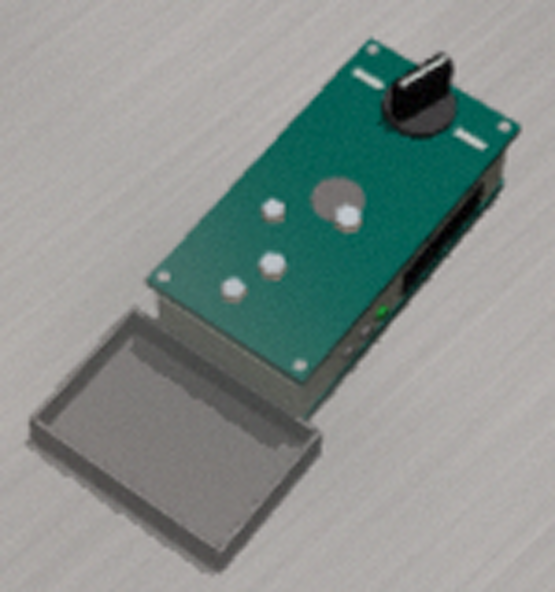

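```bash
cat > h.py <<'E'
import numpy as np
from cell import env
def ray(n,uv,z):
    c=env.get_calibration(n);P=np.array(c["pose"])
    d=P[:3,:3]@np.array([(uv[0]-c["cx"])/c["fx"],(uv[1]-c["cy"])/c["fy"],1])
    o=P[:3,3];return o+d*(z-o[2])/d[2]
def crop(p,s,off): return [(p[0]+.5)/s-.5+off[0],(p[1]+.5)/s-.5+off[1]]
E
python3 - <<'E'
from h import *
A=lambda p,z:ray("top",crop(p,4.7,(230,180)),z)[:2]
B=lambda p,z:ray("top",crop(p,5.5,(380,210)),z)[:2]
C=lambda p,z:ray("scene",crop(p,3.7,(270,180)),z)[:2]
np.set_printoptions(precision=1,suppress=True)
T=np.array([A(p,80) for p in[(52,130),(515,55),(553,282),(87,357)]]);print("panel top",T,T.mean(0),"disc",A((301,206),80))
S=np.array([C(p,80) for p in[(372,40),(520,128),(305,382),(148,283)]]);print("scene",S,S.mean(0),"disc",C((338,199),80))
yd=(T[0]+T[3]-T[1]-T[2])/2; print(yd,np.linalg.norm(yd)); yaw=np.arctan2(yd[1],yd[0])-np.pi/2;print("yaw",yaw)
yd=(S[0]+S[1]-S[2]-S[3])/2; print(yd,np.linalg.norm(yd),"yaw",np.arctan2(yd[1],yd[0])-np.pi/2)
print("bar",A((78,218),120),A((160,230),120), "scene",C((400,103-20),120),C((448,60),120))
c=T.mean(0);R=np.array([[np.cos(yaw),-np.sin(yaw)],[np.sin(yaw),np.cos(yaw)]])
for p,q in[((316,172),(347,215)),((432,188),(272,264)),((492,194),(233,288)),((375,244),(273,208))]:print("chip",R.T@(A(p,87)-c),R.T@(C(q,87)-c))
O=np.array([B(p,50) for p in[(291,104),(341,101),(373,325),(322,333)]]);print("scr",O,O.mean(0)); d=O[2]+O[3]-O[0]-O[1];print(np.linalg.norm(d)/2,np.arctan2(d[1],d[0]))
s=env.state();print(s['eef_pos'])
for n,p,z in [("bottle",(149,184),0),("vial",(452,181),30),("yel",(410,294),50),("yel2",(503,200),50),("green",(489,254),50),("keypad",(199,314),18)]:print(n,ray("top",p,z))
E
```

```text
panel top [[600.9 182.8]
 [635.8 -52.3]
 [519.5 -69.3]
 [485.2 165.4]] [560.4  56.6] disc [560.1  57.1]
scene [[486.2 163.1]
 [602.4 179.3]
 [637.7 -53.9]
 [521.4 -73.6]] [561.9  53.7] disc [559.3  55.3]
[-34.6 234.9] 237.42866255085326
yaw 0.14617354751712686
[-35.3 235. ] 237.6016788155262 yaw 0.14898910484114003
bar [550.1 164.5] [543.5 124.4] scene [542.5 126.2] [551.2 161.5]
chip [14.6 -9.8] [ 12.8 -11.6]
chip [ -2.8 -66.1] [ -2.7 -69.2]
chip [-10.7 -95.3] [-11.2 -97.7]
chip [-26.2 -33.3] [-27.  -35.5]
scr [[ 546.8 -277.5]
 [ 547.8 -299.5]
 [ 448.9 -309.9]
 [ 445.7 -287.5]] [ 497.3 -293.6]
100.56042334431454 -3.0398114681850505
[ 275.1 -561.   239.1]
bottle [678.  425.5   0. ]
vial [ 667.3 -333.6   30. ]
yel [ 389.6 -218.1   50. ]
yel2 [ 614.1 -451.5   50. ]
green [ 482.7 -411.5   50. ]
keypad [349.7 293.3  18. ]
```

```bash
cat >> h.py <<'E'
from scipy.spatial.transform import Rotation as Ro
np.set_printoptions(precision=4,suppress=True)
PC=np.array([560.3,56.0]);YAW=0.147
def pan(x,y):
    c,s=np.cos(YAW),np.sin(YAW);return PC+np.array([c*x-s*y,s*x+c*y])
def plan(xy,z,jaw,n):
    "rows from current pose to TCP (xy,z), jaw axis (tool z) at world angle jaw mod pi, x down"
    s=env.state();R=Ro.from_euler('xyz',s['tcp_rot']);p=s['eef_pos']
    zc=R.as_matrix()[:,2];a=np.arctan2(zc[1],zc[0])
    d=(jaw-a+np.pi/2)%np.pi-np.pi/2
    a2=a+d;M=np.array([[0,np.nan,np.cos(a2)],[0,0,np.sin(a2)],[-1,0,0]],float)
    M[:,1]=np.cross(M[:,2],M[:,0]);M[:,1]=np.cross(M[:,2],M[:,0])
    rv=(R.inv()*Ro.from_matrix(M)).as_rotvec()
    tgt=np.array([*xy,z]);print("t",round(s['t'],2),"pos",p,"jaw",round(a,4),"dturn",round(d,4),"F",s['ft_force'],"j6",round(s['joints'][5],3),"open",round(s['opening']*95.1,1))
    step=(tgt-p)/n
    for i in range(n):
        Ri=R*Ro.from_rotvec(rv*i/n);print([*np.round(Ri.inv().apply(step),1).tolist(),*np.round(rv/n,4).tolist()])
E
python3 - <<'E'
from h import *
plan((497.3,-293.6),150,0.102+np.pi/2,8)
E
```

```text
t 0.1 pos [ 275.0762 -560.9635  239.1197] jaw -1.115 dturn -0.3538 F [-0.4809 -0.1212  0.4757] j6 -0.106 open 95.2
[11.2, 39.7, -17.8, 0.0442, -0.0001, 0.0]
[11.2, 38.8, -19.5, 0.0442, -0.0001, 0.0]
[11.2, 37.9, -21.2, 0.0442, -0.0001, 0.0]
[11.2, 37.0, -22.9, 0.0442, -0.0001, 0.0]
[11.2, 35.9, -24.5, 0.0442, -0.0001, 0.0]
[11.2, 34.8, -26.0, 0.0442, -0.0001, 0.0]
[11.1, 33.6, -27.6, 0.0442, -0.0001, 0.0]
[11.1, 32.4, -29.0, 0.0442, -0.0001, 0.0]
```

{"api": "step_arm", "payload": {
  "rows": [
    [11,39.7,-17.8,0.044,0,0],
    [11,38.8,-19.5,0.044,0,0],
    [11,37.9,-21.2,0.044,0,0],
    [11,37,-22.9,0.044,0,0],
    [11,35.9,-24.5,0.044,0,0],
    [11,34.8,-26,0.044,0,0],
    [11,33.6,-27.6,0.044,0,0],
    [11,32.4,-29,0.044,0,0]
  ],
  "grip": 60
}}

```text
t: 1.1
eef_pos: [503.0, -288.4, 147.0]
tcp_rot: [-2.518, 1.568, 2.282]
ft_force: [-0.1, -0.5, 0.8]
opening: 0.629
```

```bash
python3 - <<'E'
from h import *
import cv2
plan((497.3,-293.6),110,0.102+np.pi/2,2)
s=env.state();im=env.read_camera("wrist");cv2.imwrite("pics/w1.png",im[:,:,::-1])
c=env.get_calibration("wrist");H=np.array(c["hand_eye"])
T=np.eye(4);T[:3,:3]=Ro.from_euler('xyz',s['tcp_rot']).as_matrix();T[:3,3]=s['eef_pos']
np.save("w1.npy",T@H)
E
```

```text
t 1.1 pos [ 502.972 -288.43   146.963] jaw -1.4838 dturn 0.015 F [-0.1488 -0.5154  0.7856] j6 0.848 open 59.8
[18.5, -3.0, 2.4, -0.0075, -0.0012, 0.0008]
[18.5, -3.1, 2.3, -0.0075, -0.0012, 0.0008]
```

View pics/w1.png

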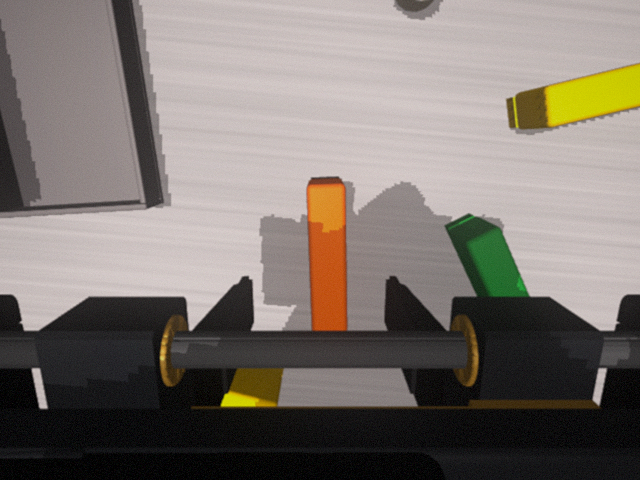

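```bash
python3 - <<'E'
from h import *
c=env.get_calibration("wrist");P=np.load("w1.npy")
def W(u,v,z):
    d=P[:3,:3]@np.array([(u-c["cx"])/c["fx"],(v-c["cy"])/c["fy"],1]);o=P[:3,3];return (o+d*(z-o[2])/d[2])[:2]
a,b,e,f=W(308,186,50),W(345,186,50),W(313,330,50),W(347,330,50)
print(a,b,e,f);d=(a+b-e-f);print(np.arctan2(d[1],d[0]));m1=(a+b)/2;d/=np.linalg.norm(d);print(m1-50*d)
E
```

```text
[ 546.2162 -278.2009] [ 548.1739 -300.3351] [ 452.2115 -289.1617] [ 454.2085 -311.5138]
0.11724194949536672
[ 497.5383 -295.1167]
```

{"api": "step_arm", "payload": {
  "rows": [
    [18,-3,2.9,-0.003,-0.001,0],
    [18,-3,2.9,-0.003,-0.001,0],
    [0,0,0,0,0,0]
  ]
}}

```text
t: 1.52
eef_pos: [500.2, -288.9, 107.8]
tcp_rot: [-2.313, 1.566, 2.496]
ft_force: [0.3, -0.2, 0.0]
opening: 0.634
```

```bash
python3 - <<'E'
from h import *
plan((497.5,-294.3),45,0.11+np.pi/2,3)
E
```

```text
t 1.52 pos [ 500.1768 -288.9275  107.7558] jaw -1.4743 dturn 0.0135 F [ 0.2939 -0.1883  0.0228] j6 0.836 open 60.3
[20.9, -1.0, 1.8, -0.0045, -0.0011, 0.0012]
[20.9, -1.0, 1.7, -0.0045, -0.0011, 0.0012]
[20.9, -1.1, 1.7, -0.0045, -0.0011, 0.0012]
```

{"api": "step_arm", "payload": {
  "rows": [
    [21,-1.2,2,-0.005,-0.001,0.001],
    [21,-1.2,2,-0.005,-0.001,0.001],
    [20,-1.2,2,-0.005,-0.001,0.001],
    [0,0,0,0,0,0]
  ]
}}

```text
t: 2.02
eef_pos: [498.1, -296.2, 46.9]
tcp_rot: [0.828, 1.569, -0.632]
ft_force: [-0.1, -1.1, 0.6]
opening: 0.628
```

```bash
python3 - <<'E'
from h import *
plan((497.5,-294.3),45,0.11+np.pi/2,1)
E
```

```text
t 2.02 pos [ 498.0745 -296.2486   46.9485] jaw -1.4599 dturn -0.0009 F [-0.0606 -1.0523  0.6286] j6 0.809 open 59.7
[1.9, -0.4, -2.0, 0.0009, 0.0015, -0.0017]
```

Close.

{"api": "step_arm", "payload": {
  "rows": [
    [2,0,-1.5,0,0,0],
    [0,0,0,0,0,0],
    [0,0,0,0,0,0],
    [0,0,0,0,0,0],
    [0,0,0,0,0,0],
    [0,0,0,0,0,0]
  ],
  "grip": 0
}}

```text
t: 2.78
eef_pos: [499.0, -295.1, 47.9]
tcp_rot: [0.829, 1.565, -0.631]
ft_force: [0.0, 0.1, -1.1]
opening: 0.25
```

```bash
python3 - <<'E'
from h import *
plan((497.5,-294.3),165,0.11+np.pi/2,6)
E
```

```text
t 2.77 pos [ 498.9898 -295.1171   47.9144] jaw -1.4601 dturn -0.0007 F [ 0.0201  0.1435 -1.1218] j6 0.812 open 23.8
[-19.5, -0.1, -0.1, 0.0001, 0.0007, -0.0007]
[-19.5, -0.2, -0.1, 0.0001, 0.0007, -0.0007]
[-19.5, -0.2, -0.1, 0.0001, 0.0007, -0.0007]
[-19.5, -0.2, -0.1, 0.0001, 0.0007, -0.0007]
[-19.5, -0.2, -0.1, 0.0001, 0.0007, -0.0007]
[-19.5, -0.2, -0.1, 0.0001, 0.0007, -0.0007]
```

{"api": "step_arm", "payload": {
  "rows": [
    [-20,0,0,0,0,0],
    [-20,0,0,0,0,0],
    [-20,0,0,0,0,0],
    [-20,0,0,0,0,0],
    [-20,0,0,0,0,0],
    [-20,0,0,0,0,0],
    [0,0,0,0,0,0],
    [0,0,0,0,0,0]
  ]
}}

```text
t: 3.78
eef_pos: [497.3, -294.1, 169.1]
tcp_rot: [0.82, 1.569, -0.64]
ft_force: [-0.3, -0.3, -1.3]
opening: 0.25
```

```bash
python3 - <<'E'
from h import *
print(pan(0,28))
plan(pan(0,28),180,YAW+np.pi/2,8)
E
```

```text
[556.1988  83.698 ]
t 3.77 pos [ 497.3288 -294.1043  169.1196] jaw -1.4603 dturn 0.0365 F [-0.3457 -0.336  -1.2531] j6 0.812 open 23.8
[-1.4, 12.5, -46.1, -0.0046, 0.0001, -0.0001]
[-1.4, 12.7, -46.1, -0.0046, 0.0001, -0.0001]
[-1.4, 12.9, -46.0, -0.0046, 0.0001, -0.0001]
[-1.4, 13.2, -45.9, -0.0046, 0.0001, -0.0001]
[-1.4, 13.4, -45.9, -0.0046, 0.0001, -0.0001]
[-1.4, 13.6, -45.8, -0.0046, 0.0001, -0.0001]
[-1.4, 13.8, -45.8, -0.0046, 0.0001, -0.0001]
[-1.4, 14.0, -45.7, -0.0046, 0.0001, -0.0001]
```

{"api": "step_arm", "payload": {
  "rows": [
    [-2,12.5,-46,-0.005,0,0],
    [-2,12.7,-46,-0.005,0,0],
    [-2,12.9,-46,-0.005,0,0],
    [-2,13.2,-46,-0.005,0,0],
    [-1,13.4,-46,-0.005,0,0],
    [-1,13.6,-46,-0.005,0,0],
    [-1,13.8,-46,-0.005,0,0],
    [-1,14,-46,-0.005,0,0]
  ]
}}

```text
t: 4.78
eef_pos: [555.2, 93.1, 172.9]
tcp_rot: [-1.892, 1.561, 2.966]
ft_force: [0.3, -0.1, -2.0]
opening: 0.249
```

{"api": "step_arm", "payload": {
  "rows": [
    [0,0,0,0,0,0],
    [0,0,0,0,0,0]
  ]
}}

```text
t: 5.03
eef_pos: [554.6, 95.7, 170.9]
tcp_rot: [-1.845, 1.559, 3.017]
ft_force: [-0.2, -1.0, -1.9]
opening: 0.25
```

```bash
python3 - <<'E'
from h import *
import cv2
plan(pan(0,28),140,YAW+np.pi/2,4)
im=env.read_camera("scene");cv2.imwrite("pics/s2.png",cv2.resize(im[60:320,230:480,::-1],None,fx=2.3,fy=2.3,interpolation=cv2.INTER_CUBIC))
E
```

```text
t 5.03 pos [554.6154  95.6533 170.943 ] jaw -1.4212 dturn -0.0026 F [-0.1823 -0.9748 -1.8521] j6 1.472 open 23.8
[7.7, 0.0, 3.0, 0.0007, -0.0008, 0.0029]
[7.7, 0.0, 3.0, 0.0007, -0.0008, 0.0029]
[7.7, -0.0, 3.0, 0.0007, -0.0008, 0.0029]
[7.7, -0.0, 3.0, 0.0007, -0.0008, 0.0029]
```

View pics/s2.png

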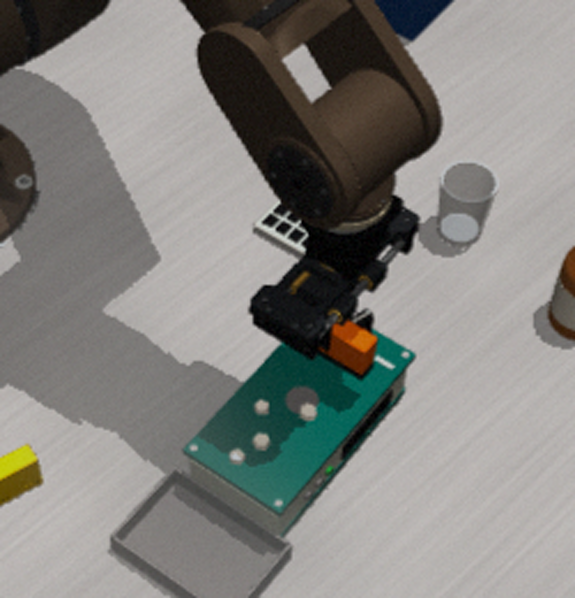

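{"api": "step_arm", "payload": {
  "rows": [
    [7.5,0,3,0,0,0.004],
    [7.5,0,3,0,0,0.004],
    [7.5,0,3,0,0,0.004],
    [7.5,0,3,0,0,0],
    [0,0,0,0,0,0]
  ]
}}

```text
t: 5.7
eef_pos: [556.0, 79.7, 138.0]
tcp_rot: [-3.034, 1.567, 1.823]
ft_force: [0.6, 0.6, -1.5]
opening: 0.252
```

```bash
python3 - <<'E'
from h import *
plan(pan(0,28),128,YAW+np.pi/2,3)
E
```

```text
t 5.7 pos [555.9531  79.7136 137.9901] jaw -1.4261 dturn 0.0023 F [ 0.6203  0.6413 -1.4894] j6 1.446 open 24.0
[3.3, 0.3, -1.3, -0.0008, -0.0011, 0.0001]
[3.3, 0.3, -1.3, -0.0008, -0.0011, 0.0001]
[3.3, 0.3, -1.3, -0.0008, -0.0011, 0.0001]
```

{"api": "step_arm", "payload": {
  "rows": [
    [3,0.3,0,0,0,0],
    [3,0.3,0,0,0,0],
    [2,0,0,0,0,0],
    [0,0,0,0,0,0]
  ]
}}

```text
t: 6.2
eef_pos: [556.8, 80.1, 129.8]
tcp_rot: [3.017, 1.567, 1.591]
ft_force: [-0.8, 0.3, -1.4]
opening: 0.25
```

```bash
python3 - <<'E'
from h import *
import cv2
plan(pan(0,-50),128,YAW+np.pi/2,8)
im=env.read_camera("scene");cv2.imwrite("pics/s3.png",cv2.resize(im[180:300,300:430,::-1],None,fx=5,fy=5,interpolation=cv2.INTER_CUBIC))
E
```

```text
t 6.2 pos [556.8316  80.1211 129.8407] jaw -1.4257 dturn 0.0019 F [-0.7591  0.3295 -1.4244] j6 1.446 open 23.8
[0.2, 0.0, 9.3, -0.0002, -0.0004, -0.0001]
[0.2, 0.0, 9.3, -0.0002, -0.0004, -0.0001]
[0.2, 0.0, 9.3, -0.0002, -0.0004, -0.0001]
[0.2, -0.0, 9.3, -0.0002, -0.0004, -0.0001]
[0.2, -0.0, 9.3, -0.0002, -0.0004, -0.0001]
[0.2, -0.0, 9.3, -0.0002, -0.0004, -0.0001]
[0.2, -0.0, 9.3, -0.0002, -0.0004, -0.0001]
[0.2, -0.0, 9.3, -0.0002, -0.0004, -0.0001]
```

View pics/s3.png

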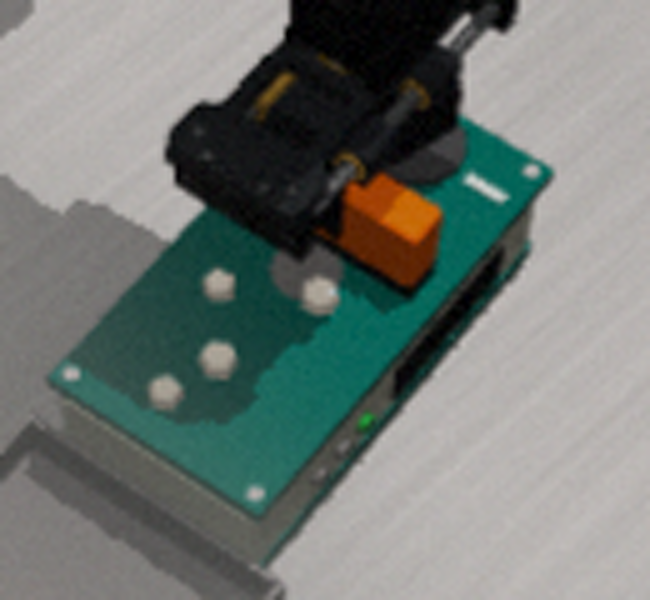

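{"api": "step_arm", "payload": {
  "rows": [
    [1,0,9,0,0,0],
    [0.5,0,9,0,0,0],
    [0,0,9,0,0,0],
    [0,0,9,0,0,0],
    [0,0,9,0,0,0],
    [0,0,0,0,0,0]
  ]
}}

```text
t: 7.0
eef_pos: [564.1, 31.7, 128.5]
tcp_rot: [2.783, 1.567, 1.357]
ft_force: [-0.7, -0.8, -1.4]
opening: 0.253
```

```bash
python3 - <<'E'
from h import *
import cv2
plan(pan(0,-128),128,YAW+np.pi/2,8)
im=env.read_camera("scene");cv2.imwrite("pics/s4.png",cv2.resize(im[180:300,300:430,::-1],None,fx=5,fy=5,interpolation=cv2.INTER_CUBIC))
E
```

```text
t 7.0 pos [564.0753  31.7258 128.4543] jaw -1.4265 dturn 0.0027 F [-0.6634 -0.7873 -1.3534] j6 1.361 open 24.1
[0.0, 0.0, 12.9, -0.0003, -0.0004, -0.0001]
[0.0, 0.0, 12.9, -0.0003, -0.0004, -0.0001]
[0.0, 0.0, 12.9, -0.0003, -0.0004, -0.0001]
[0.0, -0.0, 12.9, -0.0003, -0.0004, -0.0001]
[0.0, -0.0, 12.9, -0.0003, -0.0004, -0.0001]
[0.0, -0.0, 12.9, -0.0003, -0.0004, -0.0001]
[0.0, -0.0, 12.9, -0.0003, -0.0004, -0.0001]
[0.1, -0.0, 12.9, -0.0003, -0.0004, -0.0001]
```

View pics/s4.png

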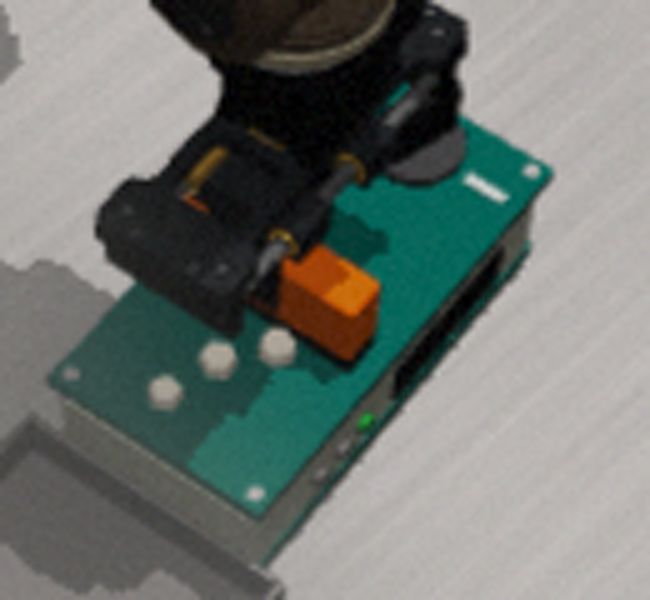

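Chips are being pushed and stay clear of the fingers. I'll go on.

{"api": "step_arm", "payload": {
  "rows": [
    [0,0,9,0,0,0],
    [0,0,9,0,0,0],
    [0,0,9,0,0,0],
    [0,0,9,0,0,0],
    [0,0,9,0,0,0],
    [0,0,9,0,0,0],
    [0,0,9,0,0,0],
    [0,0,0,0,0,0]
  ]
}}

```text
t: 8.05
eef_pos: [573.7, -34.6, 128.2]
tcp_rot: [2.779, 1.567, 1.352]
ft_force: [-0.1, -0.9, -1.5]
opening: 0.251
```

```bash
python3 - <<'E'
from h import *
import cv2
plan(pan(0,-130),128,YAW+np.pi/2,4)
im=env.read_camera("scene");cv2.imwrite("pics/s5.png",cv2.resize(im[200:335,270:420,::-1],None,fx=4.4,fy=4.4,interpolation=cv2.INTER_CUBIC))
E
```

```text
t 8.05 pos [573.7398 -34.5972 128.2459] jaw -1.4261 dturn 0.0023 F [-0.099  -0.8779 -1.4941] j6 1.246 open 23.9
[0.0, 0.0, 9.6, -0.0006, -0.0008, -0.0003]
[0.0, 0.0, 9.6, -0.0006, -0.0008, -0.0003]
[0.0, 0.0, 9.6, -0.0006, -0.0008, -0.0003]
[0.1, -0.0, 9.6, -0.0006, -0.0008, -0.0003]
```

View pics/s5.png

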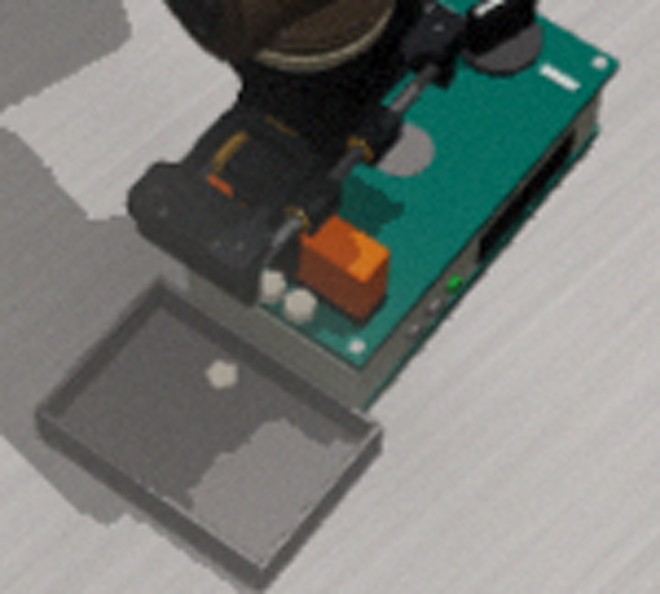

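{"api": "step_arm", "payload": {
  "rows": [
    [0,0,8,0,0,0],
    [0,0,8,0,0,0],
    [0,0,8,0,0,0],
    [0,0,8,0,0,0],
    [0,0,8,0,0,0],
    [0,0,0,0,0,0],
    [0,0,0,0,0,0]
  ]
}}

```text
t: 8.98
eef_pos: [579.8, -76.5, 128.0]
tcp_rot: [2.864, 1.567, 1.438]
ft_force: [-0.5, 0.0, -2.3]
opening: 0.246
```

```bash
python3 - <<'E'
from h import *
import cv2
plan(pan(0,-130),128,YAW+np.pi/2,4)
im=env.read_camera("scene");cv2.imwrite("pics/s6.png",cv2.resize(im[200:335,270:420,::-1],None,fx=4.4,fy=4.4,interpolation=cv2.INTER_CUBIC))
E
```

```text
t 8.97 pos [579.7806 -76.5356 128.0048] jaw -1.4257 dturn 0.0019 F [-0.4786  0.0259 -2.2797] j6 1.177 open 23.4
[0.0, 0.0, -1.0, -0.0005, -0.0008, -0.0002]
[0.0, 0.0, -1.0, -0.0005, -0.0008, -0.0002]
[0.0, 0.0, -1.0, -0.0005, -0.0008, -0.0002]
[0.0, 0.0, -1.0, -0.0005, -0.0008, -0.0002]
```

View pics/s6.png

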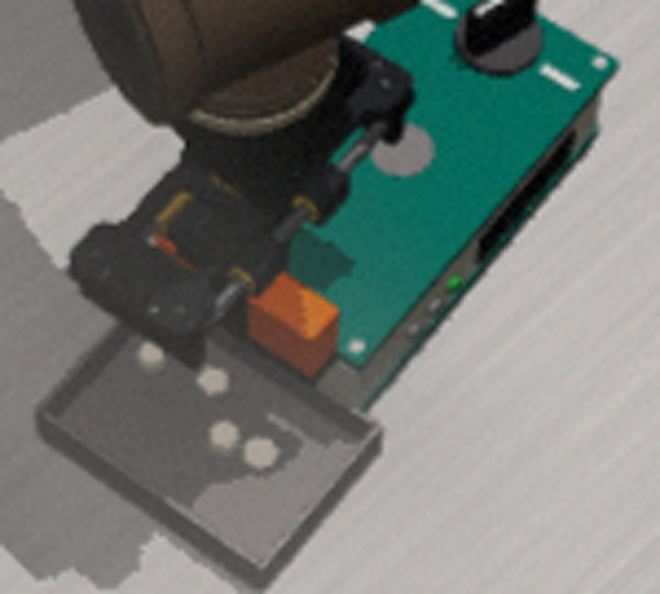

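{"api": "step_arm", "payload": {
  "rows": [
    [-15,0,0,0,0,0],
    [-15,0,0,0,0,0]
  ]
}}

```text
t: 9.28
eef_pos: [579.5, -76.1, 159.1]
tcp_rot: [-3.02, 1.567, 1.838]
ft_force: [0.4, 1.2, -1.5]
opening: 0.25
```

```bash
python3 - <<'E'
from h import *
plan((500,-292),150,0.11+np.pi/2,6)
E
```

```text
t 9.28 pos [579.5063 -76.137  159.1169] jaw -1.425 dturn -0.0358 F [ 0.4374  1.2056 -1.4545] j6 1.177 open 23.8
[1.4, -18.3, 33.7, 0.006, -0.0007, 0.0001]
[1.4, -18.1, 33.8, 0.006, -0.0007, 0.0001]
[1.4, -17.9, 33.9, 0.006, -0.0007, 0.0001]
[1.5, -17.7, 34.0, 0.006, -0.0007, 0.0001]
[1.5, -17.5, 34.1, 0.006, -0.0007, 0.0001]
[1.5, -17.3, 34.2, 0.006, -0.0007, 0.0001]
```

{"api": "step_arm", "payload": {
  "rows": [
    [1,-18.3,33.7,0.006,0,0],
    [1,-18.1,33.8,0.006,0,0],
    [1,-17.9,33.9,0.006,0,0],
    [1,-17.7,34,0.006,0,0],
    [1,-17.5,34,0.006,0,0],
    [1,-17.3,34,0.006,0,0],
    [0,0,0,0,0,0]
  ]
}}

```text
t: 10.15
eef_pos: [500.6, -297.9, 162.7]
tcp_rot: [1.291, 1.561, -0.168]
ft_force: [1.1, 0.2, -1.1]
opening: 0.253
```

```bash
python3 - <<'E'
from h import *
import cv2
plan((500,-292),60,0.11+np.pi/2,4)
im=env.read_camera("scene");a=cv2.resize(im[200:335,270:420,::-1],None,fx=4.4,fy=4.4,interpolation=cv2.INTER_CUBIC)
cv2.imwrite("pics/s7.png",a)
im=env.read_camera("top");cv2.imwrite("pics/t7.png",cv2.resize(im[180:270,230:400,::-1],None,fx=4.7,fy=4.7,interpolation=cv2.INTER_CUBIC))
E
```

```text
t 10.15 pos [ 500.5787 -297.8996  162.7029] jaw -1.4587 dturn -0.0021 F [ 1.1202  0.167  -1.1174] j6 0.802 open 24.1
[25.7, -0.2, -1.6, 0.0005, 0.0007, -0.0024]
[25.7, -0.2, -1.5, 0.0005, 0.0007, -0.0024]
[25.7, -0.1, -1.5, 0.0005, 0.0007, -0.0024]
[25.7, -0.0, -1.5, 0.0005, 0.0007, -0.0024]
```

View pics/s7.png

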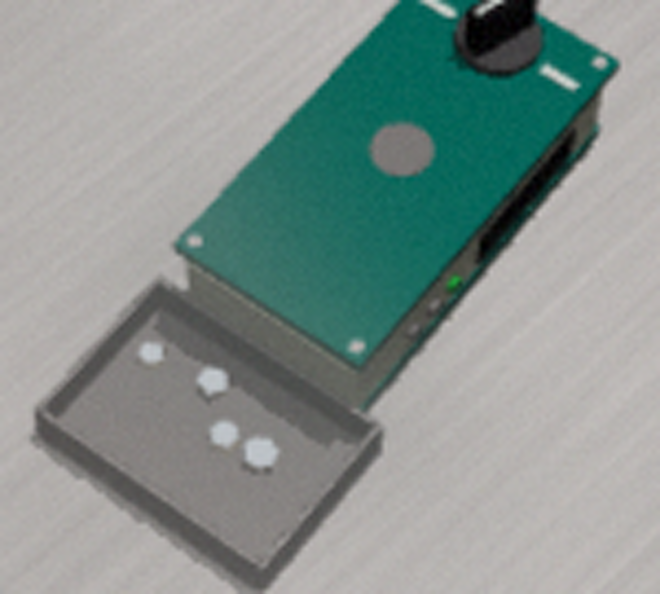

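View pics/t7.png

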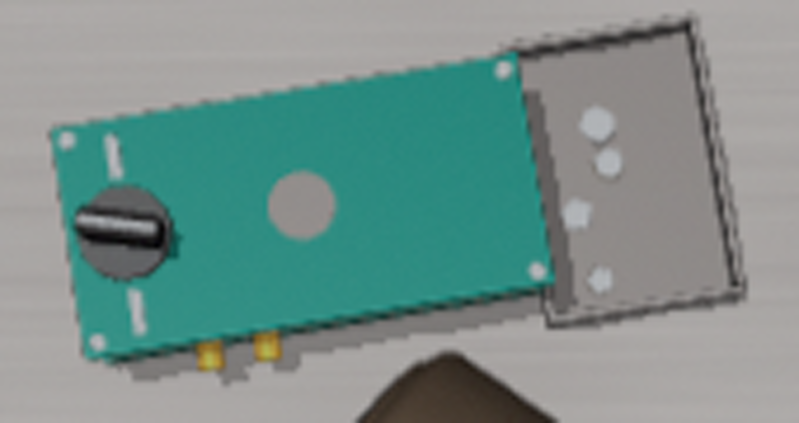

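All four chips lie in the tray. Laying the scraper down.

{"api": "step_arm", "payload": {
  "rows": [
    [26,0,-1.5,0,0,-0.002],
    [26,0,-1.5,0,0,-0.002],
    [26,0,-1.5,0,0,-0.002],
    [22,0,-1.5,0,0,-0.002],
    [0,0,0,0,0,0]
  ]
}}

```text
t: 10.88
eef_pos: [504.6, -284.7, 63.2]
tcp_rot: [0.787, 1.565, -0.663]
ft_force: [-0.3, 0.7, -1.3]
opening: 0.249
```

```bash
python3 - <<'E'
from h import *
plan((500,-292),47.5,0.11+np.pi/2,2)
E
```

```text
t 10.88 pos [ 504.6147 -284.7353   63.1777] jaw -1.4498 dturn -0.011 F [-0.3328  0.6623 -1.2974] j6 0.822 open 23.7
[7.8, -2.8, 3.3, 0.0055, 0.0022, -0.0022]
[7.8, -2.7, 3.3, 0.0055, 0.0022, -0.0022]
```

{"api": "step_arm", "payload": {
  "rows": [
    [6,0,0,0,0.002,-0.002],
    [6,0,0,0,0.002,-0.002],
    [3,0,0,0,0,0],
    [0,0,0,0,0,0]
  ]
}}

```text
t: 11.38
eef_pos: [506.1, -284.5, 50.0]
tcp_rot: [0.858, 1.567, -0.59]
ft_force: [-0.8, -0.7, -2.5]
opening: 0.251
```

{"api": "step_arm", "payload": {
  "rows": [
    [1.5,0,0,0,0,0],
    [1,0,0,0,0,0],
    [0,0,0,0,0,0]
  ]
}}

```text
t: 11.75
eef_pos: [506.2, -284.8, 48.0]
tcp_rot: [0.844, 1.566, -0.605]
ft_force: [-0.0, 0.0, -2.1]
opening: 0.252
```

{"api": "step_arm", "payload": {
  "rows": [
    [1,0,0,0,0,0],
    [0.5,0,0,0,0,0],
    [0,0,0,0,0,0]
  ]
}}

```text
t: 12.12
eef_pos: [506.2, -284.8, 48.0]
tcp_rot: [0.853, 1.565, -0.595]
ft_force: [-0.6, -0.3, -1.9]
opening: 0.249
```

{"api": "step_arm", "payload": {
  "rows": [
    [0.5,0,0,0,0,0],
    [0,0,0,0,0,0],
    [0,0,0,0,0,0],
    [0,0,0,0,0,0],
    [0,0,0,0,0,0]
  ],
  "grip": 60
}}

```text
t: 12.75
eef_pos: [506.4, -285.0, 47.2]
tcp_rot: [0.841, 1.565, -0.607]
ft_force: [0.6, -0.3, -0.1]
opening: 0.626
```

{"api": "step_arm", "payload": {
  "rows": [
    [-20,0,0,0,0,0],
    [-20,0,0,0,0,0],
    [-20,0,0,0,0,0],
    [-20,0,0,0,0,0],
    [-20,0,0,0,0,0],
    [-20,0,0,0,0,0],
    [0,0,0,0,0,0]
  ]
}}

```text
t: 13.62
eef_pos: [505.6, -284.4, 170.4]
tcp_rot: [0.846, 1.566, -0.603]
ft_force: [0.5, -0.3, -0.1]
opening: 0.628
```

```bash
python3 - <<'E'
from h import *
import cv2
# fastener from t7 crop, slot line ends
plan(pan(0,90),180,YAW+np.pi-0.33,8)
im=env.read_camera("scene");cv2.imwrite("pics/s8.png",cv2.resize(im[180:400,150:400,::-1],None,fx=2.6,fy=2.6,interpolation=cv2.INTER_CUBIC))
cv2.imwrite("pics/s8f.png",cv2.resize(im[185:230,355:415,::-1],None,fx=12,fy=12,interpolation=cv2.INTER_CUBIC))
im=env.read_camera("top");cv2.imwrite("pics/t8.png",cv2.resize(im[205:255,235:290,::-1],None,fx=12,fy=12,interpolation=cv2.INTER_CUBIC))
E
```

```text
t 13.62 pos [ 505.5827 -284.4363  170.3885] jaw -1.4489 dturn 1.2659 F [ 0.5246 -0.3114 -0.0874] j6 0.822 open 59.7
[-1.3, 11.7, -52.6, -0.1582, 0.0006, -0.0001]
[-1.3, 19.8, -50.2, -0.1582, 0.0006, -0.0001]
[-1.3, 27.5, -46.4, -0.1582, 0.0006, -0.0001]
[-1.2, 34.5, -41.5, -0.1582, 0.0006, -0.0001]
[-1.2, 40.6, -35.5, -0.1582, 0.0006, -0.0001]
[-1.2, 45.7, -28.7, -0.1582, 0.0006, -0.0001]
[-1.2, 49.6, -21.2, -0.1582, 0.0006, -0.0001]
[-1.2, 52.3, -13.1, -0.1582, 0.0006, -0.0001]
```

View pics/s8.png

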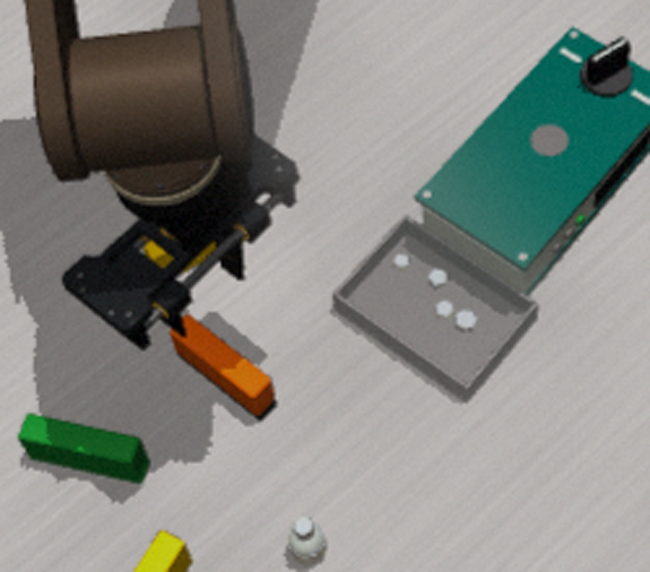

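View pics/s8f.png

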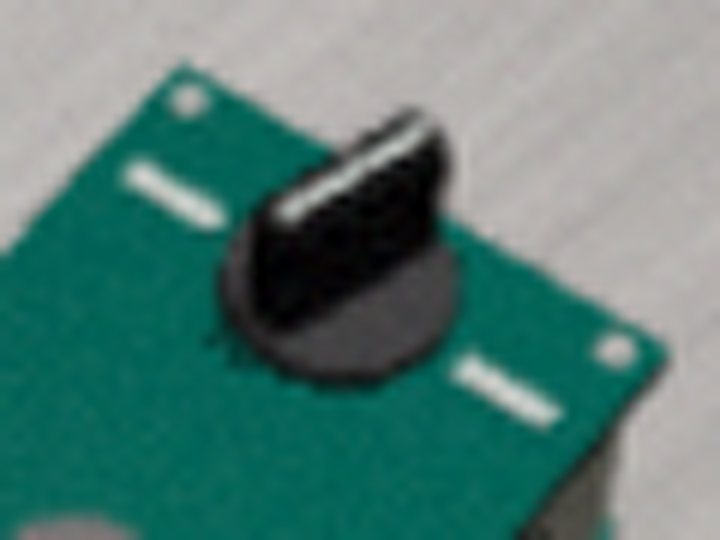

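View pics/t8.png

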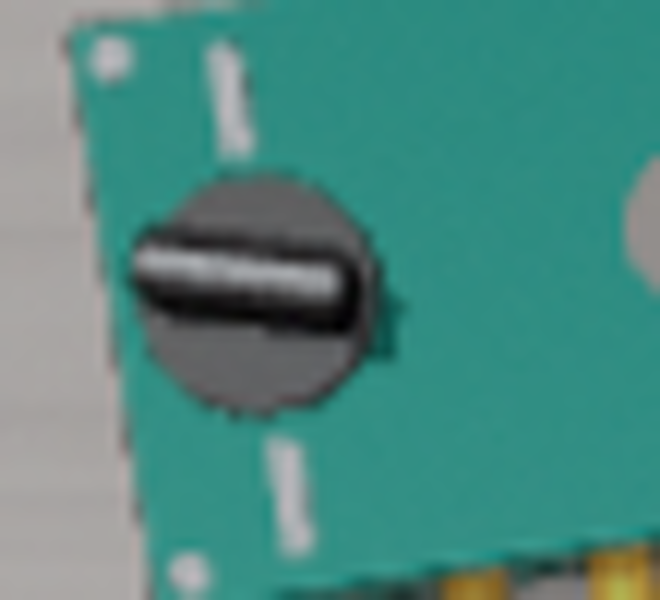

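```bash
python3 - <<'E'
from h import *
A=lambda p:ray("top",crop(p,12,(235,205)),120)[:2]
C=lambda p:ray("scene",crop(p,12,(355,185)),120)[:2]
for f,p,q in((A,(335,284),(140,260)),(C,(285,212),(428,125))):
    a,b=f(p),f(q);d=b-a;print(a,b,(a+b)/2,np.linalg.norm(d),"fast",YAW+np.pi/2-np.arctan2(d[1],d[0]))
print(pan(0,90))
E
```

```text
[544.3442 127.1201] [549.5748 164.5342] [546.9595 145.8271] 37.77801022909223 fast 0.2859025984963999
[543.6832 126.8111] [548.5594 162.5663] [546.1213 144.6887] 36.08618297849503 fast 0.28254028352378824
[547.1176 145.0293]
```

{"api": "step_arm", "payload": {
  "rows": [
    [-1,12,-52.6,-0.164,0,0],
    [-1,20,-50,-0.164,0,0],
    [-1,28,-46,-0.164,0,0],
    [-1,35,-41,-0.164,0,0],
    [-1,41,-35,-0.164,0,0],
    [-1,46,-28,-0.164,0,0],
    [-1,50,-20,-0.164,0,0],
    [-1,52.5,-12,-0.164,0,0]
  ],
  "grip": 50
}}

```text
t: 14.72
eef_pos: [535.3, 155.5, 167.9]
tcp_rot: [-3.118, 1.561, 3.064]
ft_force: [0.6, 0.0, -0.5]
opening: 0.527
```

```bash
python3 - <<'E'
from h import *
plan(pan(0,90),150,YAW-0.285,4)
E
```

```text
t 14.72 pos [535.3077 155.5194 167.904 ] jaw -0.1021 dturn -0.0359 F [ 0.59    0.0476 -0.547 ] j6 0.263 open 50.1
[4.4, -2.3, 3.2, 0.009, -0.0023, 0.0001]
[4.5, -2.3, 3.3, 0.009, -0.0023, 0.0001]
[4.5, -2.2, 3.3, 0.009, -0.0023, 0.0001]
[4.5, -2.2, 3.3, 0.009, -0.0023, 0.0001]
```

{"api": "step_arm", "payload": {
  "rows": [
    [3,-2.3,3.3,0.009,-0.002,0],
    [3,-2.3,3.3,0.009,-0.002,0],
    [3,-2.2,3.3,0.009,-0.002,0],
    [3,-2.2,3.3,0.009,-0.002,0],
    [0,0,0,0,0,0]
  ]
}}

```text
t: 15.35
eef_pos: [547.0, 144.7, 152.1]
tcp_rot: [-2.802, 1.565, -2.942]
ft_force: [-0.1, 0.5, 0.1]
opening: 0.526
```

```bash
python3 - <<'E'
from h import *
import cv2
plan(pan(0,90),115,YAW-0.285,4)
im=env.read_camera("wrist");cv2.imwrite("pics/w2.png",im[:,:,::-1])
E
```

```text
t 15.35 pos [547.0054 144.6677 152.1261] jaw -0.1397 dturn 0.0017 F [-0.1197  0.5375  0.0568] j6 0.282 open 50.1
[9.3, 0.1, 0.1, -0.0004, -0.0013, 0.0004]
[9.3, 0.1, 0.1, -0.0004, -0.0013, 0.0004]
[9.3, 0.1, 0.0, -0.0004, -0.0013, 0.0004]
[9.3, 0.1, 0.0, -0.0004, -0.0013, 0.0004]
```

View pics/w2.png

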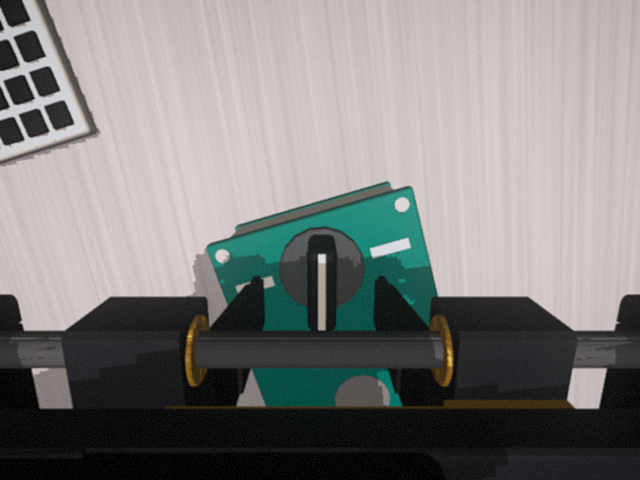

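Bar (320,285) is centred between the fingers and aligned. Descending.

{"api": "step_arm", "payload": {
  "rows": [
    [9,0,0,0,-0.001,0],
    [9,0,0,0,-0.001,0],
    [9,0,0,0,-0.001,0],
    [8.5,0,0,0,-0.001,0],
    [0,0,0,0,0,0]
  ]
}}

```text
t: 16.02
eef_pos: [546.4, 144.6, 114.0]
tcp_rot: [-2.177, 1.568, -2.317]
ft_force: [-0.1, 0.1, -1.1]
opening: 0.526
```

{"api": "step_arm", "payload": {
  "rows": [
    [0,0,0,0,0,0],
    [0,0,0,0,0,0],
    [0,0,0,0,0,0],
    [0,0,0,0,0,0],
    [0,0,0,0,0,0]
  ],
  "grip": 0
}}

```text
t: 16.65
eef_pos: [548.0, 144.6, 114.8]
tcp_rot: [-0.389, 1.568, -0.528]
ft_force: [4.3, -1.1, -4.8]
opening: 0.146
```

```bash
python3 - <<'E'
from h import *
plan(pan(0,90),115,YAW-np.pi/2+0.001,8)
E
```

```text
t 16.65 pos [547.9854 144.5968 114.7736] jaw -0.1393 dturn -1.2835 F [ 4.3329 -1.0515 -4.7899] j6 0.284 open 13.9
[-0.0, 0.0, -0.1, 0.1604, 0.0004, -0.0001]
[-0.0, 0.0, -0.1, 0.1604, 0.0004, -0.0001]
[-0.0, 0.0, -0.1, 0.1604, 0.0004, -0.0001]
[-0.0, -0.0, -0.1, 0.1604, 0.0004, -0.0001]
[-0.0, -0.0, -0.1, 0.1604, 0.0004, -0.0001]
[-0.0, -0.1, -0.1, 0.1604, 0.0004, -0.0001]
[-0.0, -0.1, -0.1, 0.1604, 0.0004, -0.0001]
[-0.0, -0.1, -0.1, 0.1604, 0.0004, -0.0001]
```

{"api": "step_arm", "payload": {
  "rows": [
    [0,0,0,0.16,0,0],
    [0,0,0,0.16,0,0],
    [0,0,0,0.16,0,0],
    [0,0,0,0.16,0,0]
  ]
}}

```text
t: 17.15
eef_pos: [547.5, 144.8, 114.7]
tcp_rot: [0.066, 1.569, -0.732]
ft_force: [-0.5, 1.1, -1.4]
opening: 0.148
```

```bash
python3 - <<'E'
from h import *
plan(pan(0,90),115,YAW-np.pi/2+0.001,4)
E
```

```text
t 17.15 pos [547.5075 144.8307 114.6884] jaw -0.7985 dturn -0.6243 F [-0.4681  1.0781 -1.3703] j6 0.942 open 14.1
[-0.1, -0.0, -0.1, 0.1561, 0.0004, -0.0002]
[-0.1, -0.1, -0.1, 0.1561, 0.0004, -0.0002]
[-0.1, -0.1, -0.1, 0.1561, 0.0004, -0.0002]
[-0.1, -0.1, -0.1, 0.1561, 0.0004, -0.0002]
```

{"api": "step_arm", "payload": {
  "rows": [
    [0,0,0,0.155,0,0],
    [0,0,0,0.155,0,0],
    [0,0,0,0.155,0,0],
    [0,0,0,0.15,0,0],
    [0,0,0,0,0,0],
    [0,0,0,0,0,0]
  ]
}}

```text
t: 17.9
eef_pos: [547.3, 145.4, 114.7]
tcp_rot: [1.149, 1.57, -0.282]
ft_force: [0.9, 0.6, -1.1]
opening: 0.145
```

```bash
python3 - <<'E'
from h import *
plan(pan(0,90),115,YAW-np.pi/2+0.001,4)
E
```

```text
t 17.9 pos [547.29   145.3631 114.7172] jaw -1.4307 dturn 0.0079 F [ 0.9354  0.6048 -1.1212] j6 1.574 open 13.8
[-0.1, -0.1, 0.1, -0.002, 0.0001, -0.0002]
[-0.1, -0.1, 0.1, -0.002, 0.0001, -0.0002]
[-0.1, -0.1, 0.1, -0.002, 0.0001, -0.0002]
[-0.1, -0.1, 0.1, -0.002, 0.0001, -0.0002]
```

{"api": "step_arm", "payload": {
  "rows": [
    [0,0,0,0,0,0],
    [0,0,0,0,0,0],
    [0,0,0,0,0,0],
    [0,0,0,0,0,0]
  ],
  "grip": 50
}}

```text
t: 18.4
eef_pos: [547.2, 145.3, 114.9]
tcp_rot: [1.042, 1.57, -0.384]
ft_force: [0.5, -0.2, 0.1]
opening: 0.498
```

{"api": "step_arm", "payload": {
  "rows": [
    [-15,0,0,0,0,0],
    [-15,0,0,0,0,0],
    [-15,0,0,0,0,0],
    [-10,0,20,0,0,0],
    [0,0,30,0,0,0],
    [0,0,30,0,0,0],
    [0,0,20,0,0,0],
    [0,0,0,0,0,0]
  ],
  "grip": 0
}}

```text
t: 19.4
eef_pos: [562.8, 40.0, 178.0]
tcp_rot: [1.295, 1.565, -0.132]
ft_force: [0.6, 0.4, 0.4]
opening: 0.002
```

```bash
python3 - <<'E'
from h import *
import cv2
plan(pan(0,-20),110,YAW-np.pi/2,4)
im=env.read_camera("scene");
cv2.imwrite("pics/s9f.png",cv2.resize(im[150:300,290:420,::-1],None,fx=4,fy=4,interpolation=cv2.INTER_CUBIC))
E
```

```text
t 19.4 pos [562.7774  39.9788 178.025 ] jaw -1.4261 dturn 0.0023 F [0.5991 0.4386 0.3802] j6 1.381 open 0.2
[17.0, -0.1, 0.9, -0.0006, 0.0004, -0.0014]
[17.0, -0.1, 0.9, -0.0006, 0.0004, -0.0014]
[17.0, -0.1, 0.9, -0.0006, 0.0004, -0.0014]
[17.0, -0.0, 0.9, -0.0006, 0.0004, -0.0014]
```

View pics/s9f.png

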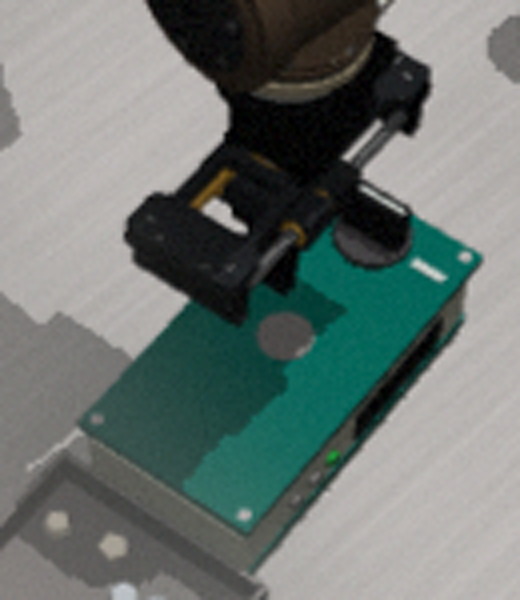

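{"api": "step_arm", "payload": {
  "rows": [
    [17,0,1,0,0,-0.001],
    [17,0,1,0,0,-0.001],
    [17,0,1,0,0,-0.001],
    [15,0,1,0,0,-0.001],
    [0,0,0,0,0,0]
  ]
}}

```text
t: 20.08
eef_pos: [562.1, 38.9, 106.7]
tcp_rot: [-0.966, 1.569, -2.388]
ft_force: [0.6, -0.4, 0.6]
opening: 0.003
```

{"api": "step_arm", "payload": {
  "rows": [
    [4,0,0,0,0,0],
    [4,0,0,0,0,0],
    [4,0,0,0,0,0]
  ]
}}

```text
t: 20.45
eef_pos: [562.5, 39.1, 96.4]
tcp_rot: [0.475, 1.569, -0.947]
ft_force: [-4.3, -0.4, 11.2]
opening: 0.004
```

{"api": "step_arm", "payload": {
  "rows": [
    [3,0,0,0,0,0],
    [3,0,0,0,0,0]
  ]
}}

```text
t: 20.7
eef_pos: [562.6, 39.1, 95.0]
tcp_rot: [0.947, 1.567, -0.474]
ft_force: [-14.2, -0.3, 46.0]
opening: 0.006
```

{"api": "step_arm", "payload": {
  "rows": [
    [1,0,0,0,0,0]
  ]
}}

```text
t: 20.82
eef_pos: [562.4, 39.1, 95.8]
tcp_rot: [1.005, 1.565, -0.416]
ft_force: [-5.4, -0.9, 11.5]
opening: 0.005
```

{"api": "step_arm", "payload": {
  "rows": [
    [2,0,0,0,0,0]
  ]
}}

```text
t: 20.95
eef_pos: [562.3, 39.1, 95.3]
tcp_rot: [1.053, 1.564, -0.368]
ft_force: [-4.3, -0.6, 12.6]
opening: 0.004
```

{"api": "step_arm", "payload": {
  "rows": [
    [1.8,0,0,0,0,0]
  ]
}}

```text
t: 21.08
eef_pos: [562.4, 39.1, 95.2]
tcp_rot: [1.087, 1.563, -0.333]
ft_force: [-7.2, -0.8, 21.5]
opening: 0.001
```

```bash
python3 - <<'E'
from h import *
import cv2
for i in range(7):
    im=env.read_camera("scene");s=env.state();print(s['t'],s['eef_pos'],s['ft_force'])
    if i%3==2: t=env.read_camera("top")
cv2.imwrite("pics/s10.png",im[:,:,::-1])
cv2.imwrite("pics/t10.png",t[:,:,::-1])
cv2.imwrite("pics/s10f.png",cv2.resize(im[180:330,270:420,::-1],None,fx=4,fy=4,interpolation=cv2.INTER_CUBIC))
w=env.read_camera("wrist");cv2.imwrite("pics/w10.png",w[:,:,::-1])
E
```

```text
21.125 [562.3576  39.0983  95.2326] [-7.147  -1.7513 18.5247]
21.175 [562.34    39.0977  95.2023] [-6.3011 -1.1761 17.9461]
21.225 [562.3471  39.1136  95.2331] [-5.3667 -1.099  18.5873]
21.325 [562.3545  39.0726  95.216 ] [-6.5082 -0.818  18.3677]
21.375 [562.3453  39.1017  95.2072] [-6.5004 -0.4143 18.3622]
21.425 [562.3505  39.0785  95.2311] [-5.6988 -0.9202 18.4778]
21.525 [562.3699  39.0818  95.2326] [-5.9979 -1.4692 17.892 ]
```

View pics/s10f.png

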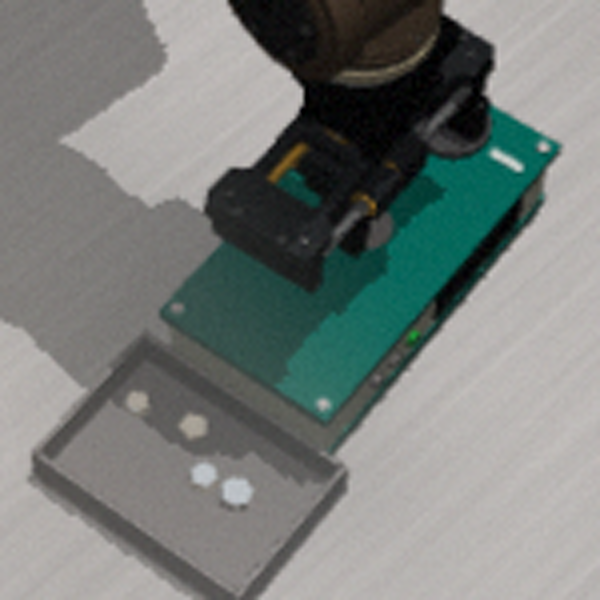

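View pics/t10.png

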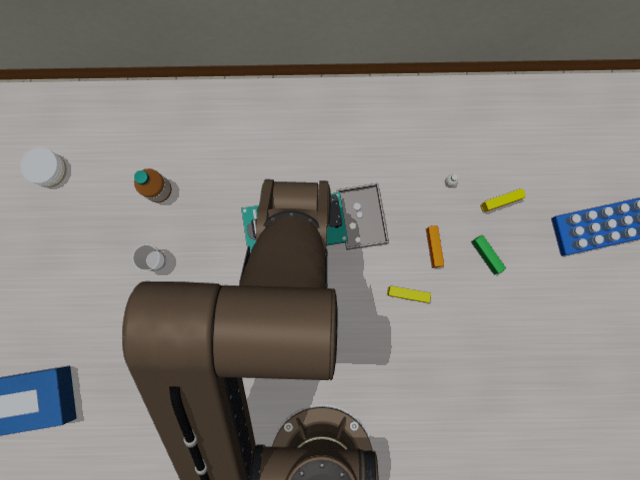

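View pics/s10.png

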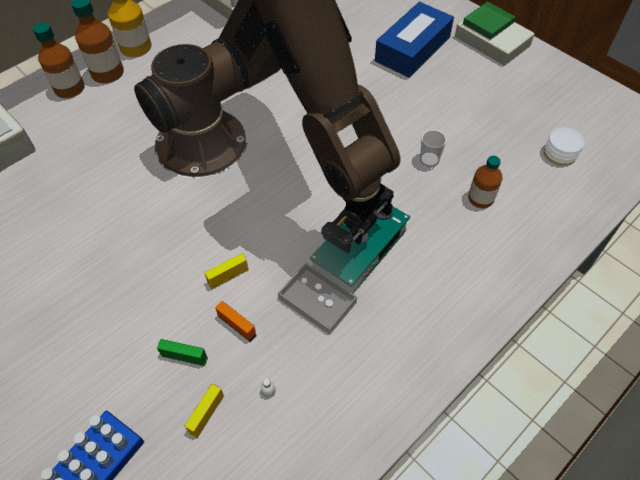

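```bash
python3 - <<'E'
import cv2
a=cv2.imread("pics/s9f.png");cv2.imwrite("pics/s9g.png",cv2.resize(a[160:300,320:490],None,fx=4,fy=4,interpolation=cv2.INTER_CUBIC))
b=cv2.imread("pics/t10.png");cv2.imwrite("pics/t10g.png",cv2.resize(b[195:260,235:295],None,fx=9,fy=9,interpolation=cv2.INTER_CUBIC))
E
```

```text
(no output)
```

View pics/s9g.png

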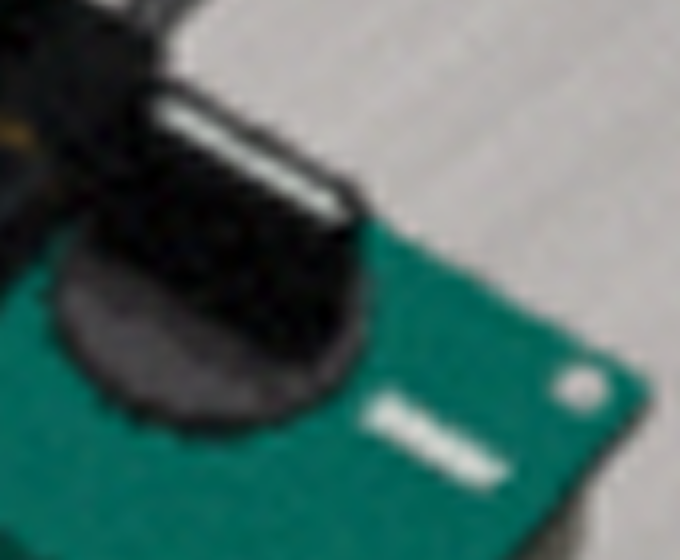

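View pics/t10g.png

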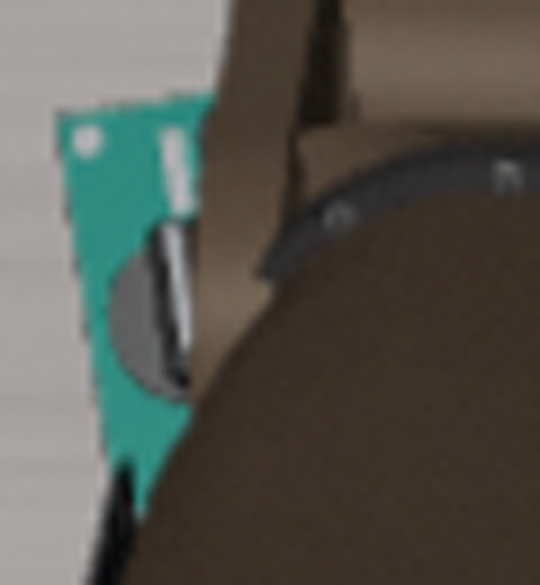

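View pics/w10.png

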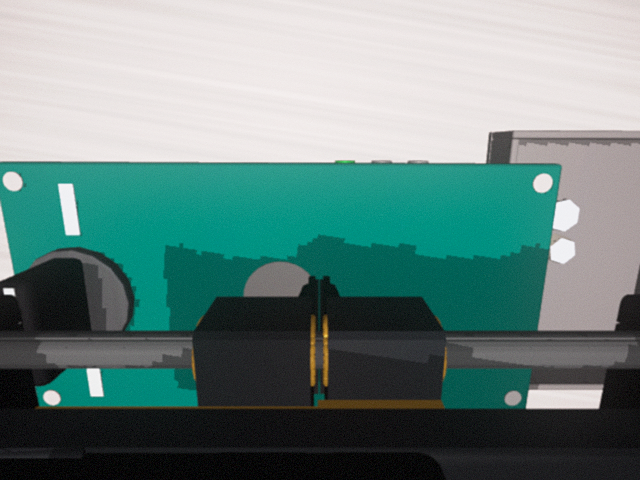

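The slot is parallel to the mark in the scene view: slope about 0.61 for the slot (165,105)-(345,215) and 0.60 for the mark (370,405)-(500,480). The panel is at the bottom and holding at about 18 N, so I'm handing in.

```bash
python3 - <<'E'
from h import *
s=env.state();print(s['t'],s['eef_pos'],s['ft_force']);print(env.job_done())
E
```

```text
21.575 [562.3565  39.0927  95.2313] [-6.4892 -0.9421 19.1169]
the job is handed in; nothing more can be done
None
```

The job is done and handed in at about 21.6 s of the 69 s allowed; the interface reports no verdict.

- **Chips:** I gripped the orange scraper and pushed all four chips off the panel. The scene and top pictures show all four in the tray, and no finger looked close to a chip at any point.
- **Scraper:** It stands on the bench near where it started, clear of the tray and the fingers.
- **Fastener:** I turned it from about 0.285 rad to about 1.56 to 1.57 rad, judged from the gripper's angle. In the pictures its slot line is parallel to the marks. I did not measure its final angle from the images, and the arm partly hid it in the last top view.
- **Panel:** The closed fingers hold it down with a steady 18–19 N. The fingertips are at about 70 mm, which is the fully pressed height. While I was feeling for the bottom, the force briefly reached 46 N at the fingertips, and I eased it off straight away.
- **Bystanders:** The bottle, beaker and vial look unmoved in the last pictures. The keypad was hidden by the arm in the last views, so I did not check it at the end.

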